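# Pack the glass fruit order

## Robot

A 6-joint arm with a two-finger parallel gripper is mounted at the origin on the work surface. World frame = base frame: x ahead of the robot, y to its left, z up, the work surface at z = 0. Lengths are in m, angles in degrees, forces in N, time in s.
With the tool pointing down it reaches from about 0.35 to 0.875 m from the base axis. Payload 4.2 kg.
Tool frame: the origin (TCP) lies midway between the tips of the shut fingers; the grasp point (between the pads) lies 19 mm behind it; y points along the fingers, z is the direction in which the jaws open and shut, and the axes are right-handed (so a half turn about y gives the same grasp; the last joint's range is limited). The gripper opens to 87 mm and grips with 3 to 60 N. Pads are 19 mm wide; open, the fingers measure 117 mm over their backs; the gripper's body (75 mm by 190 mm) begins 51 mm behind the grasp point.
Start: joints at [-57.72, 22.042, 0.453, 0, -68.411, -14.817], TCP at [0.188, -0.596, 0.223] pointing down, gripper open.
Joint ranges: [-179.83, 179.83], [-69.29, 118.12], [-61.27, 80.66], [-181.25, 117.63], [-171.15, -9.14], [-177.46, 177.46]. Speed limits (degrees/s): [159.86, 159.86, 180, 180, 180, 180].

## Interface

Orientations are given as [roll, pitch, yaw] about the fixed x, y, z axes, in that order (R = Rz(yaw) Ry(pitch) Rx(roll)).
In Python, from workcell import env gives the robot as it stands. The module is installed in compiled form; this text tells all that it offers. Calls block until the motion is done:
- env.goto(position, orientation): joint-space move of the TCP to a pose.
- env.move_straight(position, rotation=None, rate=0.15, force_limit=None): straight line of the TCP; rotation=None keeps the orientation; rate is the mean speed in m/s. With force_limit (N) it stops when the force on the tool has changed by that much, and returns True; else False.
- env.set_joints(angles): joint-space move.
- env.gripper_to(opening, grasp_force=None): opening from 0.0 (shut) to 1.0 (fully open); grasp_force is the grip in N (None keeps the last); returns when the fingers have stopped.
- env.dwell(seconds).
- env.inverse_kinematics(position, orientation): joint angles nearest the present ones, or None.
- env.read_state(): the state.
- env.grab_frame(name): name is "side" or "top"; returns a dict with "image" (480x640x3 uint8, blue, green, red), "fx", "fy", "cx", "cy" (pixels), "D" ([k1, k2, p1, p2, k3] as OpenCV has them; the pictures are not rectified), "position" and "orientation" of the camera in the world. Camera axes: x right, y up, looking along -z (the intrinsics and any distortion apply to the point x, -y, -z); pixel columns grow to the right and rows downward; lengths in m; the calibration is good to about 2 mm. A picture is of the moment at which its call begins. There is no depth.
A pose or a line that the arm cannot do raises env.Unreachable and nothing moves.
- env.close_job(): hands the job in, once; it reports no verdict.
Trained networks look in a picture, given as the dict that the camera call returned (one of the last four; its "shot" number tells which), for a name from the list of things; names that differ only in an ending like _2 or _b are one class to them, and where a whole thing is asked for, a point or a joint stands for the part that bears it (a point fixed in the world has none). Each returns a list of dicts, best first, with "score" (0 to 1); they miss things now and then, are a little off and sometimes report something else, mostly with a low value. They report only what shows in the picture. A call takes as long as a camera call. They do not tell look-alikes from the thing itself.
- env.search_frame(picture, thing): "xyz" ([x, y, z] in m, in world coordinates, good to about 4 mm: the middle of the surface that is visible of it).
- env.trace(picture, thing): "mask" (480x640 bool, what is visible of it).
The state is a dict: "clock": time; "joint_positions": joint angles; "qvel": joint speeds; "joint_torque": joint torques, N m; "position": TCP position; "tool_rot": TCP orientation; "force": force on the tool from outside, world axes, zero at the start; "wrist_torque": the same for the moment, N m; "opening": opening from 0.0 (shut) to 1.0 (fully open).
Only numpy, scipy, OpenCV 4.12 (cv2) and the standard library are available. Lean on these libraries where they do the work, as an engineer would, in place of code of your own. Each camera call takes 0.05 s, during which the arm holds its last target.

## Task

Pack the coloured glass fruit into the dark wooden tray: stand the apple, the pear, the lemon and the plum upright, each in the middle of the round card of its own colour. Set each piece down gently, for the glass must not be dropped, then let go of it. The milky-white apple and pear are trial pieces that do not belong to the order: leave them standing where they are.

Things in the scene. Friction and masses are not known exactly. Their poses are not given: they have to be found in the camera images.
- apple: Red glass apple, 56 mm across at its widest band (22 to 36 mm above its underside), foot 36 mm across, 52 mm tall plus a thin 10 mm brown stalk and a small green leaf. Origin: centre of its flat underside, z up. Round about z (yaw means nothing). Rigid glass, about 0.14 kg, loose, upright on the bench (z = 0). Grip from above on the widest band, fingertips some 15 mm above its underside.
- pear: Green glass pear, 52 mm across at its widest band (20 to 34 mm above its underside), foot 36 mm across, narrowing above to a neck, 74 mm tall plus a thin 8 mm brown stalk. Origin: centre of its flat underside, z up. Round about z (yaw means nothing). Rigid glass, about 0.14 kg, loose, upright on the bench (z = 0). Grip from above on the widest band, fingertips some 15 mm above its underside.
- lemon: Yellow glass lemon standing on end, 47 mm across at its widest band (22 to 38 mm above its underside), foot 32 mm across, 67 mm tall with a small nipple on top. Origin: centre of its flat underside, z up. Round about z (yaw means nothing). Rigid glass, about 0.14 kg, loose, upright on the bench (z = 0). Grip from above on the widest band, fingertips some 15 mm above its underside.
- plum: Blue glass plum, 48 mm across at its widest band (20 to 35 mm above its underside), foot 32 mm across, 52 mm tall plus a thin 9 mm brown stalk. Origin: centre of its flat underside, z up. Round about z (yaw means nothing). Rigid glass, about 0.14 kg, loose, upright on the bench (z = 0). Grip from above on the widest band, fingertips some 15 mm above its underside.
- white_apple: Milky-white (uncoloured) glass apple, 56 mm across at its widest band (22 to 36 mm above its underside), foot 36 mm across, 52 mm tall plus a thin 10 mm brown stalk; a trial piece, not packed. Origin: centre of its flat underside, z up. Round about z (yaw means nothing). Rigid glass, about 0.14 kg, loose, upright on the bench (z = 0).
- white_pear: Milky-white (uncoloured) glass pear, 52 mm across at its widest band (20 to 34 mm above its underside), foot 36 mm across, narrowing above to a neck, 74 mm tall plus a thin 8 mm brown stalk; a trial piece, not packed. Origin: centre of its flat underside, z up. Round about z (yaw means nothing). Rigid glass, about 0.14 kg, loose, upright on the bench (z = 0).
- card_red: Red round card, 64 mm across, 2 mm thick, fixed, central in one of 4 compartments of the dark wooden tray. Origin: centre of its underside; its top is 7 mm above the bench. x, y along the tray's sides. Tray: fixed, 210 x 210 mm, floor 5 mm; walls and the divider each way 5 mm thick, tops 16 mm above the bench; compartments 97 mm square, card centres 102.5 mm apart.
- card_green: Green round card, 64 mm across, 2 mm thick, fixed, central in one of 4 compartments of the dark wooden tray. Origin: centre of its underside; its top is 7 mm above the bench. x, y along the tray's sides. Tray: fixed, 210 x 210 mm, floor 5 mm; walls and the divider each way 5 mm thick, tops 16 mm above the bench; compartments 97 mm square, card centres 102.5 mm apart.
- card_yellow: Yellow round card, 64 mm across, 2 mm thick, fixed, central in one of 4 compartments of the dark wooden tray. Origin: centre of its underside; its top is 7 mm above the bench. x, y along the tray's sides. Tray: fixed, 210 x 210 mm, floor 5 mm; walls and the divider each way 5 mm thick, tops 16 mm above the bench; compartments 97 mm square, card centres 102.5 mm apart.
- card_blue: Blue round card, 64 mm across, 2 mm thick, fixed, central in one of 4 compartments of the dark wooden tray. Origin: centre of its underside; its top is 7 mm above the bench. x, y along the tray's sides. Tray: fixed, 210 x 210 mm, floor 5 mm; walls and the divider each way 5 mm thick, tops 16 mm above the bench; compartments 97 mm square, card centres 102.5 mm apart.
Not all that is in view belongs to the job. What is shaped like the apple but pink is not meant. What is shaped like the lemon but pink is not meant.

How it is judged:
By the outcome, as a careful person would: the job done as asked, in the order asked, and still so for the second after the job is handed in, with the robot touching nothing.
It also fails if it takes over 128 s, if anything falls off the work surface, if the arm or the gripper's body presses on something with over 40 N, if the wrist force passes 120 N, or if a joint passes its speed limit or range.

## Working session

There is one attempt and no reset: what is moved stays moved. The work goes in short steps, each a Python script; the robot and the scene stay as the last script left them, time stands still between calls to the robot, and variables do not carry over. Pictures are saved under pics/ and viewed, and the job is handed in when it is done.

```bash
mkdir -p pics; ls
cat > look.py <<'E'
from workcell import env
import cv2,sys,pickle
def snap(tag):
    d={}
    for n in("top","side"):
        p=env.grab_frame(n); d[n]=p; cv2.imwrite(f"pics/{tag}_{n}.png",p["image"])
    pickle.dump(d,open(f"pics/{tag}.pkl","wb"))
    return d
E
python3 - <<'E'
from look import *
d=snap("a")
for n in d: print({k:v for k,v in d[n].items() if k!="image"})
print(env.read_state())
for t in["apple","pear","lemon","plum","white_apple","white_pear","card_red","card_green","card_yellow","card_blue"]:
    for n in d:
        print(t,n,[([round(float(x),4) for x in r["xyz"]],round(r["score"],2)) for r in env.search_frame(d[n],t)][:4])
E
```

```text
pics
{'fx': 605.3670600053675, 'fy': 605.3670600053675, 'cx': 314.1143863554751, 'cy': 239.56160889195857, 'D': array([-0.10286311,  0.        ,  0.        ,  0.        ,  0.        ]), 'position': array([0.33196405, 0.01606851, 1.00593368]), 'orientation': array([ 10.41483591,   1.89788727, -90.39326009]), 'shot': 1}
{'fx': 508.59494745030725, 'fy': 508.59494745030725, 'cx': 322.25541921367534, 'cy': 238.94785250675352, 'D': array([-0.10984577,  0.        ,  0.        ,  0.        ,  0.        ]), 'position': array([0.38350414, 0.54459098, 0.68368762]), 'orientation': array([  39.64420629,   -1.07252009, -164.18581406]), 'shot': 2}
{'clock': 0.1, 'joint_positions': array([-5.77197015e+01,  2.20862974e+01,  3.88390942e-01, -2.55217720e-02,
       -6.84112293e+01, -1.48193699e+01]), 'qvel': array([-0.0126641 , -0.06432294,  0.32168575, -0.03326112,  0.02207254,
       -0.01410267]), 'joint_torque': array([-3.06790180e-04, -3.91689670e+01,  1.87935591e+01,  4.23191249e+00,
        1.34795706e-02, -6.67993686e-05]), 'position': array([ 0.18742226, -0.59567721,  0.22157442]), 'tool_rot':
[... 845 characters left out ...]
pear top [([0.4514, 0.3352, 0.0493], 0.64), ([0.4473, 0.2016, 0.0529], 0.39)]
white_pear side [([0.4514, 0.3534, 0.0481], 0.89), ([0.5141, -0.2895, 0.0037], 0.25)]
card_red top [([0.6101, -0.1803, 0.0099], 0.77)]
card_red side [([0.6042, -0.1785, 0.0114], 0.64)]
card_green top [([0.5132, -0.2913, 0.0038], 0.7)]
card_green side [([0.5134, -0.2911, 0.0042], 0.9), ([0.4465, 0.22, 0.046], 0.71)]
card_yellow top [([0.5034, -0.1917, 0.0052], 0.73), ([0.4524, 0.3362, 0.0535], 0.19)]
card_yellow side [([0.5035, -0.1868, 0.0072], 0.7)]
card_blue top [([0.6134, -0.2786, 0.0074], 0.92), ([0.4504, 0.3363, 0.0531], 0.21)]
card_blue side [([0.6145, -0.2838, 0.0078], 0.58), ([0.4459, 0.217, 0.0478], 0.38)]
```

View pics/a_top.png

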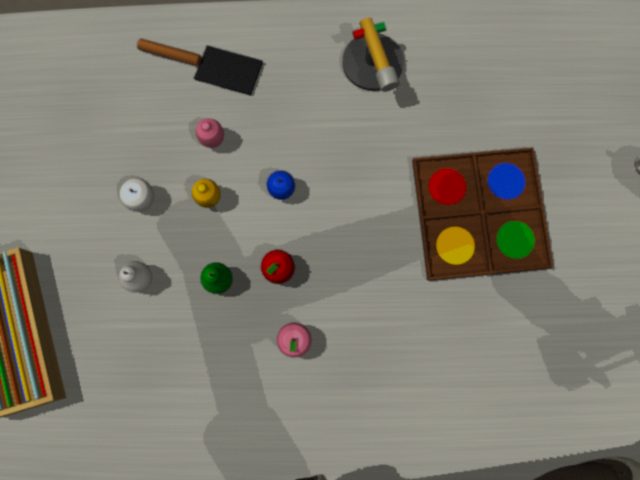

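View pics/a_side.png

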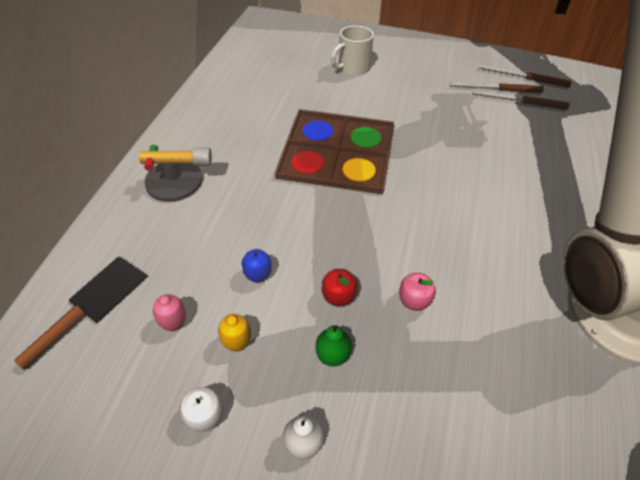

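The top view shows the red apple at (277,267), the green pear at (216,278), the lemon at (206,193) and the plum at (281,185). The pink look-alikes are at (293,340) and (209,132), and the whites at (136,194) and (133,277). The tray is at about (483,214). Next I fit precise positions from both cameras.

```bash
cat > fit.py <<'E'
import numpy as np,cv2
from scipy.optimize import least_squares
from scipy.spatial.transform import Rotation as Ro
from look import *
PROF={"apple":[(0,18),(.022*1e3,28),(36,28),(46,22),(52,10)],"pear":[(0,18),(20,26),(34,26),(50,16),(66,11),(74,5)],
"lemon":[(0,16),(22,23.5),(38,23.5),(52,16),(60,6),(67,4)],"plum":[(0,16),(20,24),(35,24),(46,17),(52,7)]}
def proj(cam,P):
    R=Ro.from_euler("xyz",cam["orientation"],degrees=True).as_matrix()
    p=(np.asarray(P)-cam["position"])@R; p=p*[1,-1,-1]
    K=np.array([[cam["fx"],0,cam["cx"]],[0,cam["fy"],cam["cy"]],[0,0,1.]])
    return cv2.projectPoints(p,np.zeros(3),np.zeros(3),K,np.array(cam["D"],float))[0].reshape(-1,2)
A=np.linspace(0,2*np.pi,48,endpoint=False)
def rings(prof): return np.concatenate([np.c_[r*np.cos(A),r*np.sin(A),np.full(48,z)] for z,r in prof])/1e3
HSV={"apple":(0,8),"red":(0,8),"pear":(50,75),"green":(50,75),"lemon":(15,32),"yellow":(15,32),"plum":(110,128),"blue":(110,128)}
def blob(cam,key,guess):
    h=cv2.cvtColor(cam["image"],cv2.COLOR_BGR2HSV); lo,hi=HSV[key]
    m=cv2.inRange(h,(lo,170,40),(hi,255,255))
    if lo==0: m|=cv2.inRange(h,(174,170,40),(180,255,255))
    n,l,s,c=cv2.connectedComponentsWithStats(m)
    u=proj(cam,[guess])[0]; ok=[i for i in range(1,n) if s[i,4]>120]
    i=min(ok,key=lambda i:np.hypot(*(c[i]-u)))
    k=cv2.findContours((l==i).astype(np.uint8),cv2.RETR_EXTERNAL,cv2.CHAIN_APPROX_NONE)[0]
    hull=cv2.convexHull(max(k,key=len))
    M=cv2.moments(hull); return np.array([M["m10"],M["m01"]])/M["m00"],M["m00"],hull.reshape(-1,2)
def hc(cam,P):
    hull=cv2.convexHull(proj(cam,P).astype(np.float32)); M=cv2.moments(hull)
    return np.array([M["m10"],M["m01"]])/M["m00"],M["m00"]
def fit(cams,key,guess,z0=0.0,prof=None):
    P=rings(prof or PROF[key]); g=np.array([*guess[:2],z0+.02])
    B=[blob(c,key,g) for c in cams]
    def f(x,i=None):
        return np.concatenate([hc(c,P+[x[0],x[1],z0])[0]-b[0] for k,(c,b) in enumerate(zip(cams,B)) if i is None or k==i])
    out=least_squares(f,guess[:2],diff_step=1e-3)
    s=[least_squares(f,guess[:2],diff_step=1e-3,args=(i,)).x.round(4) for i in range(len(cams))]
    ar=[round(b[1]/hc(c,P+[*out.x,z0])[1],2) for c,b in zip(cams,B)]
    return out.x.round(4),s,ar,out.fun.round(2)
E
python3 - <<'E'
import pickle
from fit import *
d=pickle.load(open("pics/a.pkl","rb")); C=[d["top"],d["side"]]
for k,g in {"apple":(.465,.107),"pear":(.449,.205),"lemon":(.585,.23),"plum":(.6,.107)}.items(): print(k,*fit(C,k,g))
for k,g in {"red":(.607,-.18),"green":(.513,-.291),"yellow":(.5035,-.19),"blue":(.614,-.28)}.items(): print(k,*fit(C,k,g,.005,[(2,32)]))
q=env.read_state()["joint_positions"]
for yaw in(90,-90,0,180):
  for p in[(.465,.107,.017),(.449,.205,.017),(.585,.23,.017),(.6,.107,.017),(.5,-.19,.023)]:
    r=env.inverse_kinematics(p,[-90,0,yaw]); print(yaw,p,None if r is None else np.round(r))
E
```

```text
apple [0.4683 0.106 ] [array([0.4681, 0.1074]), array([0.4685, 0.1041])] [0.86, 0.86] [ 0.89 -0.09 -0.16  1.02]
pear [0.4506 0.2075] [array([0.4508, 0.2097]), array([0.4506, 0.2054])] [0.78, 0.84] [ 1.34  0.13 -0.41  1.22]
lemon [0.5943 0.2268] [array([0.5941, 0.229 ]), array([0.5947, 0.2248])] [0.87, 0.89] [ 1.28 -0.09 -0.22  1.21]
plum [0.6082 0.1008] [array([0.6064, 0.1032]), array([0.6106, 0.0972])] [0.82, 0.64] [ 1.43 -1.07  0.56  2.06]
red [ 0.6059 -0.1798] [array([ 0.6055, -0.1794]), array([ 0.6067, -0.1812])] [1.07, 1.03] [ 0.23 -0.27  0.2   0.51]
green [ 0.5148 -0.2903] [array([ 0.5122, -0.2899]), array([ 0.5188, -0.2922])] [0.95, 0.61] [ 0.13 -1.49  1.69  0.9 ]
yellow [ 0.5039 -0.1886] [array([ 0.5036, -0.188 ]), array([ 0.5045, -0.1901])] [1.14, 1.11] [ 0.29 -0.21  0.11  0.57]
blue [ 0.6145 -0.2817] [array([ 0.6142, -0.2814]), array([ 0.6152, -0.283 ])] [0.96, 0.85] [ 0.18 -0.19  0.14  0.43]
90 (0.465, 0.107, 0.017) [ 33.  23. -34.   0. -32. -33.]
90 (0.449, 0.205, 0.017) [ 43.  24. -32.  -0. -34. -43.]
90 (0.585, 0.23, 0.017) [ 36.  34. -12.   0. -44. -36.]
90 (0.6, 0.107
[... 270 characters left out ...]
90 (0.6, 0.107, 0.017) [ 25.  33. -15.   0. -42. 155.]
-90 (0.5, -0.19, 0.023) [  -3.   27.  -26.    0.  -37. -177.]
0 (0.465, 0.107, 0.017) [  33.   23.  -34.   -0.  -32. -123.]
0 (0.449, 0.205, 0.017) [  43.   24.  -32.   -0.  -34. -133.]
0 (0.585, 0.23, 0.017) [  36.   34.  -12.   -0.  -44. -126.]
0 (0.6, 0.107, 0.017) [  25.   33.  -15.   -0.  -42. -115.]
0 (0.5, -0.19, 0.023) [ -3.  27. -26.  -0. -37. -87.]
180 (0.465, 0.107, 0.017) [ 33.  23. -34.   0. -32.  57.]
180 (0.449, 0.205, 0.017) [ 43.  24. -32.   0. -34.  47.]
180 (0.585, 0.23, 0.017) [ 36.  34. -12.   0. -44.  54.]
180 (0.6, 0.107, 0.017) [ 25.  33. -15.   0. -42.  65.]
180 (0.5, -0.19, 0.023) [ -3.  27. -26.   0. -37.  93.]
```

```bash
cat >> fit.py <<'E'
_b0=blob
def use_masks(M):
    """M: {(id(cam),key):mask}; falls back to colour"""
    global blob
    def blob2(cam,key,g):
        m=M.get((id(cam),key))
        if m is None: return _b0(cam,key,g)
        m=cv2.morphologyEx(m.astype(np.uint8),cv2.MORPH_OPEN,cv2.getStructuringElement(cv2.MORPH_ELLIPSE,(9,9)))
        k=max(cv2.findContours(m,cv2.RETR_EXTERNAL,cv2.CHAIN_APPROX_NONE)[0],key=cv2.contourArea)
        h=cv2.convexHull(k); mm=cv2.moments(h); return np.array([mm["m10"],mm["m01"]])/mm["m00"],mm["m00"],h.reshape(-1,2)
    blob=blob2
def masks(cams,guess,z=0.03):
    M={}
    for k,g in guess.items():
        name=k if k in PROF else "card_"+k
        for c in cams:
            u=proj(c,[(*g,z if k in PROF else .007)])[0]
            for r in env.trace(c,name):
                ys,xs=np.nonzero(r["mask"])
                if len(xs) and np.hypot(xs.mean()-u[0],ys.mean()-u[1])<15: M[(id(c),k)]=r["mask"]; break
            else: print("no mask",k)
    return M
def report(cams,fr,cards,zf=0.0):
    use_masks(masks(cams,{**fr,**cards}))
    for k,g in fr.items(): print(k,*fit(cams,k,g,zf))
    for k,g in cards.items(): print(k,*fit(cams,k,g,.005,[(2,32)]))
E
python3 - <<'E'
from fit import *
d=snap("b"); C=[d["top"],d["side"]]
report(C,{"apple":(.468,.106),"pear":(.450,.207),"lemon":(.594,.227),"plum":(.606,.102)},{"red":(.607,-.18),"green":(.513,-.291),"yellow":(.5035,-.19),"blue":(.614,-.28)})
vis=C[0]["image"].copy(); v2=C[1]["image"].copy()
for k,g in {"apple":(.4675,.104),"pear":(.450,.207),"lemon":(.594,.227),"plum":(.606,.102)}.items():
  for c,v in((C[0],vis),(C[1],v2)):
    cv2.polylines(v,[cv2.convexHull(proj(c,rings(PROF[k])+[*g,0]).astype(np.float32)).astype(int)],1,(255,255,255),1)
o=np.hstack([cv2.resize(vis[150:310,150:350],None,fx=2,fy=2,interpolation=0)[:, :400],cv2.resize(v2[220:380,200:400],None,fx=2,fy=2,interpolation=0)])
cv2.imwrite("pics/b_ov.png",o)
E
```

```text
apple [0.4683 0.1049] [array([0.4686, 0.1066]), array([0.4681, 0.1028])] [0.96, 1.01] [ 1.01  0.17 -0.42  1.07]
pear [0.4502 0.2066] [array([0.4507, 0.2083]), array([0.4499, 0.2051])] [0.9, 1.06] [ 1.02  0.29 -0.47  0.87]
lemon [0.5944 0.2266] [array([0.5947, 0.2287]), array([0.5946, 0.2248])] [1.04, 0.93] [ 1.24  0.12 -0.37  1.1 ]
plum [0.6066 0.1008] [array([0.6068, 0.1023]), array([0.6068, 0.0988])] [0.94, 0.96] [ 0.89  0.08 -0.32  0.97]
red [ 0.6059 -0.1796] [array([ 0.6057, -0.1794]), array([ 0.6064, -0.1803])] [0.97, 0.97] [ 0.12 -0.15  0.12  0.27]
green [ 0.5126 -0.2904] [array([ 0.5121, -0.29  ]), array([ 0.5133, -0.2918])] [1.03, 0.97] [ 0.2  -0.26  0.22  0.49]
yellow [ 0.5033 -0.1879] [array([ 0.5034, -0.1876]), array([ 0.5033, -0.1888])] [0.98, 0.98] [ 0.19  0.03 -0.1   0.3 ]
blue [ 0.6138 -0.2818] [array([ 0.6141, -0.2816]), array([ 0.6136, -0.2827])] [1.02, 1.06] [ 0.17  0.14 -0.24  0.23]
```

View pics/b_ov.png

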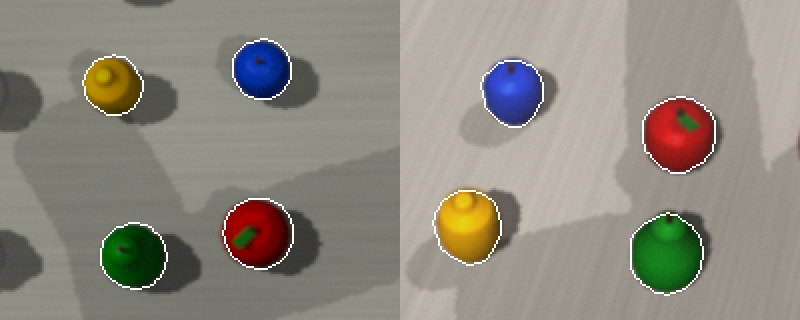

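The fitted outlines match both views. The cameras disagree by up to 4 mm in y, so I use the average. Apple first.

```bash
cat > act.py <<'E'
from fit import *
def st():
    s=env.read_state(); return s["clock"].__round__(2) if hasattr(s["clock"],"__round__") else s["clock"],np.round(s["position"],4),np.round(s["force"],1),round(float(s["opening"])*87,1)
def pick(xy,yaw,wid,zt=.016,yaw2=None):
    o=[-90,0,yaw]
    env.gripper_to(min(1,(wid+18)/87),25)
    env.goto([*xy,.2],o)
    env.move_straight([*xy,.10],rate=.15)
    print("hit",env.move_straight([*xy,zt],rate=.08,force_limit=8),st())
    env.gripper_to(0,25); print("grip",st())
    env.dwell(.2)
    env.move_straight([*xy,zt+.03],rate=.05)
    env.move_straight([*xy,.2],rate=.15); env.dwell(.2); print("lift",st())
def over(xy,yaw,z=.2): env.goto([*xy,z],[-90,0,yaw]); env.dwell(.2)
def lower(xy,zt=.016):
    env.move_straight([*xy,.06],rate=.15)
    env.move_straight([*xy,zt+.013],rate=.05); env.dwell(.2)
    print("pre",st())
    r=env.move_straight([*xy,zt+.004],rate=.01,force_limit=2.5); print("touch",r,st())
def release(wid):
    p=env.read_state()["position"]
    env.gripper_to(min(1,(wid+16)/87)); print("open",st())
    env.move_straight([p[0],p[1],p[2]+.06],rate=.05); env.move_straight([p[0],p[1],.2],rate=.15)
E
python3 - <<'E'
from act import *
pick((.468,.105),90,56)
d=snap("c")
E
```

```text
hit False (7.26, array([0.4684, 0.1052, 0.0164]), array([-0. , -0.3,  0.2]), 73.8)
grip (7.75, array([0.4681, 0.1051, 0.0162]), array([-0.1, -0.1,  1.6]), 55.7)
lift (10.07, array([0.4677, 0.1049, 0.1992]), array([-0.1,  0. , -1.8]), 55.2)
```

View pics/c_side.png

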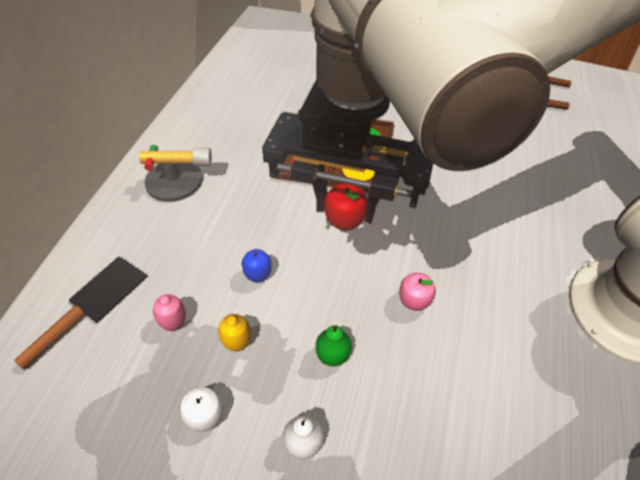

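The apple is held upright at (346,207), with the neighbours undisturbed. Placing it on red.

Run:
```python
from act import *
c=(.606,-.180)
over(c,94.6); lower(c)
```

```text
pre (13.63, array([ 0.6063, -0.18  ,  0.0294]), array([-0. , -0.3, -1.4]), 55.3)
touch True (14.24, array([ 0.6059, -0.18  ,  0.0233]), array([0. , 0.1, 5.1]), 55.1)
```

Run:
```python
from act import *
release(56)
over((.450,.2067),90); d=snap("d"); C=[d["top"],d["side"]]
print(st())
report(C,{"apple":(.606,-.18)},{},.007)
```

```text
open (14.88, array([ 0.6048, -0.1798,  0.0219]), array([-0.3,  0.8,  0.7]), 71.9)
(19.02, array([0.4503, 0.2063, 0.1999]), array([-0.9, -0.3, -0.9]), 72.2)
no mask apple
no mask appleTraceback (most recent call last):
  File "<stdin>", line 5, in <module>
  File "fit.py", line 61, in report
    for k,g in fr.items(): print(k,*fit(cams,k,g,zf))
                                    ~~~^^^^^^^^^^^^^
  File "fit.py", line 30, in fit
    B=[blob(c,key,g) for c in cams]
       ~~~~^^^^^^^^^
  File "fit.py", line 43, in blob2
    if m is None: return _b0(cam,key,g)
                         ~~~^^^^^^^^^^^
  File "fit.py", line 21, in blob
    i=min(ok,key=lambda i:np.hypot(*(c[i]-u)))
ValueError: min() iterable argument is empty
```

View pics/d_top.png

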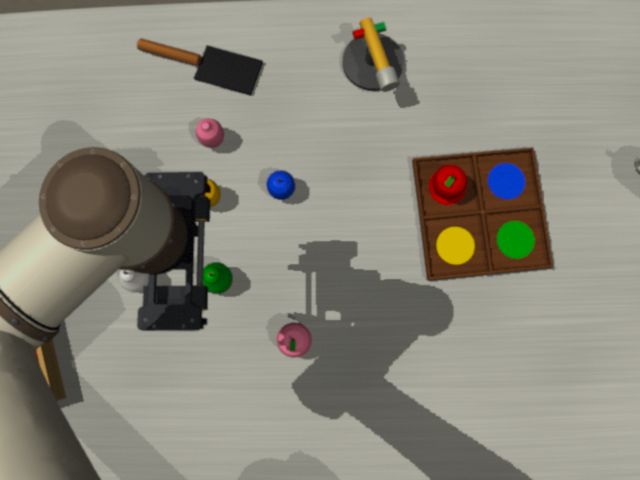

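View pics/d_side.png

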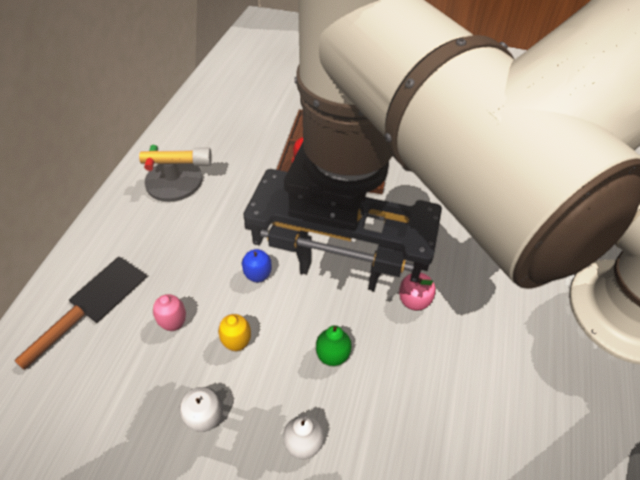

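The apple stands on the red card at (449,184). Its mask failed here, so I check it again later. Now the pear.

Run:
```python
from act import *
pick((.450,.2067),90,52)
assert 45<st()[3]<58
c=(.5127,-.2905)
over(c,94.6); lower(c)
```

```text
hit False (21.68, array([0.4503, 0.207 , 0.0165]), array([0.9, 0.7, 0.5]), 69.9)
grip (22.18, array([0.4502, 0.2068, 0.0163]), array([ 0.1, -0.1,  1.8]), 51.0)
lift (24.5, array([0.4497, 0.2065, 0.1992]), array([-0.2,  0.4, -1.2]), 50.7)
pre (28.57, array([ 0.513 , -0.2906,  0.0294]), array([ 0.1, -0.1, -0.9]), 50.7)
touch True (29.18, array([ 0.5127, -0.2905,  0.0233]), array([-0.1,  0.6,  4.1]), 51.0)
```

Run:
```python
from act import *
release(52)
l=(.5945,.2267)
pick(l,90,47)
assert 40<st()[3]<53
c=(.5036,-.1882)
over(c,94.6); d=snap("e"); lower(c)
```

```text
open (29.81, array([ 0.5117, -0.2901,  0.0223]), array([ 0.3, -0.3, -0.6]), 68.1)
hit False (36.36, array([0.595 , 0.227 , 0.0167]), array([ 0.2, -0.4, -0.1]), 65.1)
grip (36.85, array([0.5943, 0.2267, 0.0163]), array([-0.5, -1.4,  1.6]), 46.1)
lift (39.17, array([0.5942, 0.2265, 0.199 ]), array([-0.3,  0.4, -1.3]), 46.5)
pre (43.09, array([ 0.5039, -0.1882,  0.0294]), array([-0.1, -0.7, -1.5]), 45.8)
touch True (43.71, array([ 0.5035, -0.1882,  0.0233]), array([-0. ,  0.7,  5. ]), 46.2)
```

View pics/e_side.png

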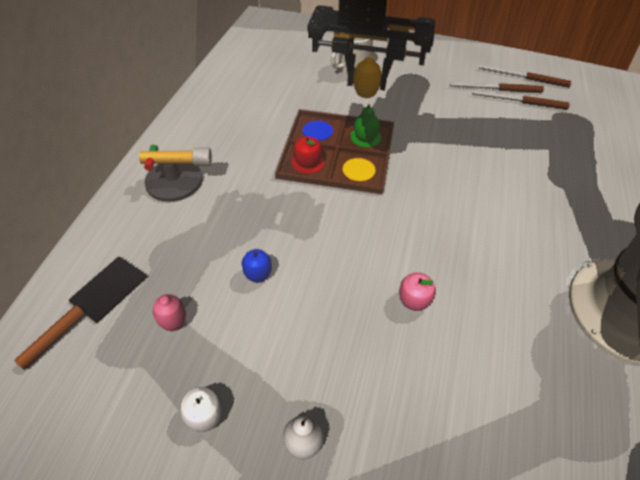

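The apple at (308,152) and the pear at (367,128) stand centred on their cards. The lemon is held upright and has just touched down on yellow. I release it, then do the plum.

Run:
```python
from act import *
release(47)
pick((.6067,.1008),90,48)
assert 41<st()[3]<54
c=(.6139,-.2820)
over(c,184.6); lower(c)
```

```text
open (44.34, array([ 0.5025, -0.188 ,  0.0222]), array([ 0.4, -0.4, -0.7]), 63.1)
hit False (50.17, array([0.6072, 0.101 , 0.0167]), array([ 0.5, -0.6, -0.1]), 65.8)
grip (50.67, array([0.6067, 0.1008, 0.0164]), array([-1.7,  0.4,  2.3]), 47.3)
lift (52.99, array([0.6064, 0.1007, 0.199 ]), array([-0.1,  0.2, -1.1]), 47.2)
pre (57.2, array([ 0.6142, -0.2821,  0.0295]), array([ 0.1, -0.5, -1.4]), 47.3)
touch True (57.81, array([ 0.6139, -0.282 ,  0.0233]), array([-0.8,  0.3,  4.2]), 47.3)
```

Run:
```python
from act import *
release(48)
env.goto([.40,.10,.3],[-90,0,90]); env.dwell(.3)
d=snap("f"); C=[d["top"],d["side"]]; print(st())
fr={"apple":(.606,-.18),"pear":(.5127,-.2905),"lemon":(.5036,-.1882),"plum":(.6139,-.282)}
for k,g in fr.items():
  try: report(C,{k:g},{},.007)
  except Exception as e: print(k,e)
ims=[]
for c in C:
  v=c["image"].copy()
  for k,g in fr.items():
    cv2.polylines(v,[cv2.convexHull(proj(c,rings(PROF[k])+[*g,.007]).astype(np.float32)).astype(int)],1,(255,255,255),1)
  u=proj(c,[(.559,-.235,.02)])[0].astype(int); ims.append(cv2.resize(v[max(0,u[1]-90):u[1]+90,u[0]-80:u[0]+80],(400,450),interpolation=0))
cv2.imwrite("pics/f_ov.png",np.hstack(ims))
```

```text
open (58.44, array([ 0.6127, -0.2816,  0.0218]), array([ 0.8, -0.5,  0.3]), 64.0)
(63.27, array([0.4001, 0.0999, 0.2999]), array([0.2, 0.2, 0.4]), 63.7)
apple [ 0.6058 -0.1783] [array([ 0.6057, -0.1779]), array([ 0.6062, -0.1794])] [0.97, 0.96] [ 0.21 -0.09  0.01  0.4 ]
pear [ 0.515  -0.2857] [array([ 0.5123, -0.2884]), array([ 0.5184, -0.2758])] [0.97, 0.5] [-1.74 -1.61  2.67 -2.57]
lemon [ 0.504  -0.1876] [array([ 0.5041, -0.1863]), array([ 0.5042, -0.1915])] [0.96, 1.05] [ 0.78  0.04 -0.36  1.31]
plum [ 0.6129 -0.2825] [array([ 0.6126, -0.2818]), array([ 0.6136, -0.2849])] [0.9, 1.0] [ 0.36 -0.14 -0.    0.76]
```

View pics/f_ov.png

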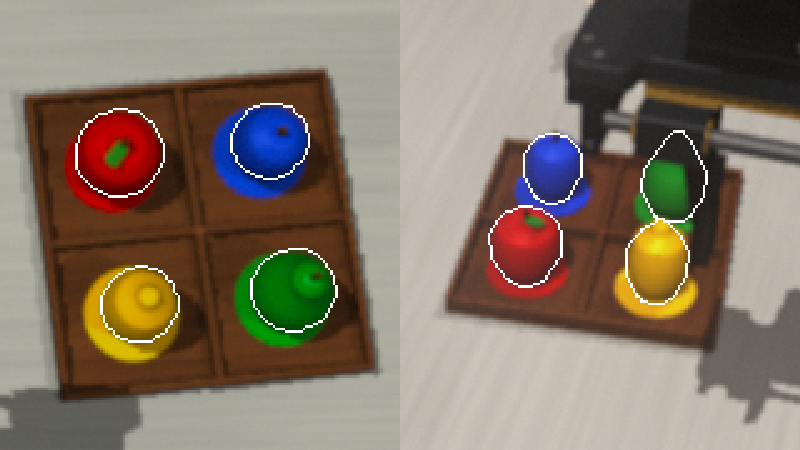

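View pics/f_top.png

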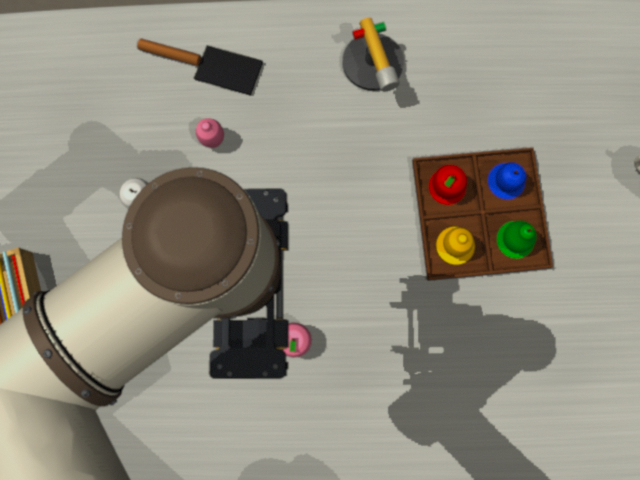

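All four stand upright, within about 2 mm of their card centres. The pear's side-view reading is thrown off by the gripper blocking it, but its top view is fine. Handing in.

Run:
```python
from act import *
env.close_job(); print(st())
```

```text
the job is handed in; nothing more can be done
the job is handed in; nothing more can be done
```

The apple, pear, lemon and plum were placed in that order, each upright on the card of its own colour. Each was lowered slowly until it touched its card (about 5 N on the wrist), then released. I handed the job in at about 63 s with the gripper open and clear.

**Final position check:** the two cameras combined put the apple, lemon and plum within about 2 mm of their card centres. For the pear I rely on the top view alone, which puts it about 2 mm off. The gripper hid half of it in the last side view, so that reading (about 15 mm off) doesn't count; an earlier unobstructed side view showed it centred.

**Checks that failed or disagreed:**
- The networks found no apple mask right after it was placed because the arm was in the way; the later check was fine.
- At the start the cameras disagreed by up to 4 mm in y on where the fruit stood, so I used the average.

**White pieces:** both were still standing where they began in the side view taken after the lemon was lifted. I didn't check them after that; in the last top view only the white apple shows, partly, and the arm hides the white pear. The plum pick was well away from both.

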